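# Load a polished bead into the drilling jig with the bead pusher

## Robot

A 6-joint arm with a two-finger parallel gripper is mounted at the origin on the work surface; the furniture and walls round the work are solid. World frame = base frame: x ahead of the robot, y to its left, z up, the work surface at z = 0. Lengths are in mm, angles in rad, forces in N, time in s.
With the tool pointing down it reaches from about 275 to 825 mm from the base axis. Payload 4.9 kg.
Tool frame: the origin (TCP) lies on the centre line of the jaws, within the pads' length; the fingertips stand 11 mm ahead of it and the grasp point (between the pads) lies 8 mm behind it; z points along the fingers, y is the line along which they close (so a half turn about z gives the same grasp; the last joint's range is limited). The gripper opens to 85 mm and grips with 20 to 120 N. Pads are 22 mm wide; open, the fingers measure 114 mm over their backs; the gripper's body (76 mm by 85 mm) begins 54 mm behind the grasp point. The pads swing forward as they close: fully open they stand 13 mm farther back than shut.
Start: joints at [-1.477, 0.326, -0.193, 1.052, 0, 1.437], TCP at [124.22, -535.806, 242.281] pointing down, gripper open.
Joint ranges: [-2.65, 2.65], [-0.97, 1.79], [-1.3, 1.35], [-1.93, 2.1], [-1.47, 1.37], [-3.14, 3.14]. Speed limits (rad/s): [2.57, 2.57, 3.14, 3.14, 3.14, 3.14].

## Interface

Orientations are given as a unit quaternion [w, x, y, z].
In Python, from station import robot, cams, order gives the robot as it stands.
- The arm moves only by the tool servo_tool, never from a script. Its argument "rows" is a list of rows, each a list of 7 numbers: the shift along the tool's x, y, z in units of 600 mm (1.0 is 600 mm), then the turn, a rotation vector about the tool's x, y, z in units of 2 rad (1.0 is 2 rad), then the opening, from -1 (shut) to 1 (fully open). A call has exactly 10 rows; each row is the pose to reach, as a shift and turn from the pose commanded when the call began, along the tool's axes at that moment; what a row does not reach only later rows make up. A row lasts 1/8 s, in which the tool goes at most 62.5 mm and 10.7 degrees, less where a joint would pass 70% of its speed; a pose out of reach is approached as far as the arm can. A call with a number of a shift or a turn outside -1 to 1 is refused whole. A call with a gripper value outside its range is refused whole. The fingers move at their own pace and stop on an object; "grip_force" is the grip in N (left out, the last holds). Time passes only in rows, so rows that repeat a pose let the fingers close, or fill a call up. It gives the time, the measured TCP pose, the force, the opening and the grip force at its end, in the units of the state.
- robot.read_state(): the state, without advancing time (a new reading comes with each control period).
- cams.capture(name): name is "side" or "top"; returns the picture (384x512x3 uint8, red, green, blue); there is no depth.
- cams.camera_model(name): a dict with "fx", "fy", "cx", "cy" (pixels), "R" (3x3) and "t" (3): a world point X has camera coordinates R X + t. Camera axes: x right, y down, z forward; pixel columns grow to the right and rows downward; lengths in mm; the calibration is good to about 2 mm. A picture is of the moment at which its call begins. camera_model takes no time and is no camera call.
- order.close_job(): hands the job in; it is judged then, once.
The state is a dict: "time": time; "joint_pos": joint angles; "dq": joint speeds; "effort": joint torques, N m; "eef_pos": TCP position; "tool_rot": TCP orientation; "contact_force": force on the tool from outside, world axes, zero at the start; "ft_torque": the same for the moment, N m; "finger_gap": finger opening in mm; "grip_force": force on a finger pad.
Only numpy, scipy, OpenCV 4.12 (cv2) and the standard library are available. Lean on these libraries where they do the work, as an engineer would, in place of code of your own. Each camera call takes 0.05 s, during which the arm holds its last target. There are 200 camera calls.

## Task

Get the polished bead ready for drilling: lift the bead pusher off its hook and, without letting the gripper touch the bead, push the bead along the jig's plate with the pusher's foot until it drops into the round seat under the half-open guide leaf. Hang the pusher back on its hook and fold the guide leaf fully down over the bead, leaving the jar, the tin and the dropper bottle where they stand.

Things in the scene. Friction and masses are not known exactly. Their poses are not given: they have to be found in the camera images.
- drill_jig: Bead drilling jig, fixed to the bench: dark wood base 190 (x) x 112 (y) mm with a level aluminium plate, top 24 mm above the bench. Origin: centre of the underside; x runs along the jig from its open front end (-95 mm) to its hinge end, roughly to the robot's left. Wooden rails 7 mm wide stand 6 mm above the plate along the front end and both sides. The bead lies on the plate in front of the leaf.
- seat (a point): Middle of the mouth of the round seat in the jig's plate, at plate height (24 mm above the bench), at x = 35, y = 0 mm in the jig's frame (same axes). The seat is a hole 21 mm wide and 10 mm deep: the 24 mm bead drops 6 mm into it, so that its centre comes to lie 6 mm above the plate instead of 12.
- bead_center (a point): Centre of the polished stone bead, a loose pale ball 24 mm in diameter, about 20 g. It rolls easily and stops soon when no longer pushed.
- pusher: Bead pusher, 185 mm long, 60 g, at first hanging on the hook. Origin: centre of the oval wire eye at its top (inside 15 mm wide (y) x 22 mm high (z), wire 3.6 mm). z points up the straight handle, x is the pushing direction (hanging: from the hook's tip to its post). Wooden handle 20 mm wide (y), 12 thick (x), from z = -20 to -90 mm; below it a 6 mm shank to z = -150 mm, then the foot.
- pusher_foot (a point): Lower edge of the foot at the bottom of its V, at x = -7, z = -171 mm in the pusher's frame. The foot is 18 mm high, 40 wide, a V that opens to +x. It is cranked by 20 degrees: upright when the pusher leans 20 degrees, foot ahead, eye behind. Push leaning about 30 degrees, this edge 3 mm over the plate: bead centre then 11 mm ahead of it. Leaning less, the foot overhangs the bead and jams it.
- hook (a point): Point on top of the hook's wire where the eye hangs, 217.5 mm above the bench; x points from the hook's tip to the post, z up. The 5 mm wire runs level from the post (68 mm behind this point) and from 10 to 20 mm in front of it slopes up 7 mm to its end. An eye hung here has its centre 11 mm below this point.
- leaf (a joint): Guide leaf's hinge angle: 0 = closed, level; at most 0.72 rad (half open). A stiff hinge: the leaf stays where it is left; 1 to 2 N down on its front edge moves it. It closes fully only when no bead stands on the plate under it (a bead down in the seat fits).
- leaf_tab (a point): Top of the finger tab in the middle of the leaf's front edge, 113 mm from the hinge axis, 46 mm above the bench when closed (the brass roll along the tab's front stands 3 mm higher).
- grit_jar: Glass jar of grit, 65 mm wide, 95 mm high, loose, left of the jig: in front of the hook stand or behind it. Origin: centre of the underside.
- findings_tin: Round tin, 64 mm wide, 22 mm high, loose, to the right of the jig's front end. Origin: centre of the underside.
- dropper: Amber dropper bottle, 34 mm wide, 85 mm high, loose, beyond the jig. Origin: centre of the underside.
- bead: The same polished bead as a body; its origin lies on its surface and turns as it rolls, so use bead_center.
- hook_stand: Tool stand with the hook, fixed to the bench left of the jig, near or far: round steel foot 90 mm wide, post 10 mm thick, 239 mm high with a wooden ball on top; the hook wire points from the post to -x of this frame. Origin: centre of the underside.
- pusher_grip (a point): Point in the upper part of the pusher's handle, 34 mm below the eye's centre, to be gripped across its 20 mm width (y) from above; frame as the pusher's. The hook's wire passes 44 mm above it and the wire's raised end reaches 52 mm above it.
- leaf_hinge (a point): Hinge axis of the guide leaf (along the jig's y), at x = 84 mm in the jig's frame, 47 mm above the bench. The leaf is a steel plate 80 mm wide, 6 thick, reaching 108 mm from the axis (without its tab), that stands half open, sloping up from the hinge towards the front, so that it overhangs the seat; closed it lies level, its underside 20 mm above the plate.
Mind the look-alikes: they are no part of the job. There is more than one size of the drill_jig; the job needs the larger.

How it is judged:
By the outcome, as a careful person would: the job done as asked, in the order asked, and still so for the second after the job is handed in, with the robot touching nothing.
It also fails if it takes over 72 s, if anything falls off the work surface, if the arm or the gripper's body presses on something with over 40 N, if the wrist force passes 120 N, or if a joint passes its speed limit or range.

## Working session

There is one attempt and no reset: what is moved stays moved. The work goes in short steps, Python scripts to look and compute and a tool call to move; the robot and the scene stay as the last step left them, time stands still between calls to the robot, and variables do not carry over. Pictures are saved under pics/ and viewed, at most 10 in all, crops included, and the job is handed in when it is done.

Besides the shell and the picture viewer there is one more tool, called after "Request:" as name(argument=value, ...) on one line, values as JSON. servo_tool: Moves the arm, as the interface text tells. Its arguments: {"type":"object","properties":{"rows":{"type":"array","items":{"type":"array","items":{"type":"number"}}},"grip_force":{"type":"number"}},"required":["rows"]}

```bash
ls; mkdir -p pics
python3 - <<'E'
from station import robot,cams
import cv2,json,numpy as np
print(robot.read_state())
for n in ("side","top"):
    im=cams.capture(n); cv2.imwrite(f"pics/{n}0.png",cv2.resize(im[:,:,::-1],(800,600),interpolation=cv2.INTER_CUBIC)); cv2.imwrite(f"{n}_raw.png",im[:,:,::-1])
    print(n,cams.camera_model(n))
E
```

```text
pics
{'time': 0.0, 'joint_pos': array([-1.47719218e+00,  3.26931301e-01, -1.93599617e-01,  1.05201614e+00,
        2.33291581e-05,  1.43658311e+00]), 'dq': array([ 8.09016991e-04, -3.23773575e-04, -6.98741336e-05, -4.63225790e-04,
       -1.08501645e-03, -5.86119689e-04]), 'effort': array([ 5.18721172e-04, -4.43399227e+01,  2.62439579e+01,  1.56063878e-02,
       -3.17537733e-04, -9.11585772e-06]), 'eef_pos': array([ 124.17494658, -535.20755305,  241.50271186]), 'tool_rot': array([-8.74946146e-04,  9.93519038e-01,  1.13662459e-01,  2.94347947e-05]), 'contact_force': array([-0.4496144 , -0.45835875,  0.03945294]), 'ft_torque': array([-0.01775473,  0.03642991, -0.03335794]), 'grip_force': 0.0, 'finger_gap': 85.52870386601747}
side {'fx': 382.1175860420892, 'fy': 382.1175860420892, 'cx': 253.35231538730542, 'cy': 190.20691802643088, 'R': array([[ 0.97975246, -0.19970999,  0.01417862],
       [-0.11535543, -0.62096308, -0.77530509],
       [ 0.16364057,  0.75797149, -0.63142773]]), 't': array([-558.75402961,  139.49459074,  982.19536822])}
top {'fx': 498.0154596334446, 'fy': 498.0154596334446, 'cx': 247.18087876205607, 'cy': 184.6622434161791, 'R': array([[-2.48963265e-02, -9.99690036e-01,  7.00659338e-05],
       [-9.96802670e-01,  2.48190962e-02, -7.59503079e-02],
       [ 7.59250270e-02, -1.96072557e-03, -9.97111601e-01]]), 't': array([ -42.07710108,  587.10018815, 1714.42470483])}
```

View pics/side0.png

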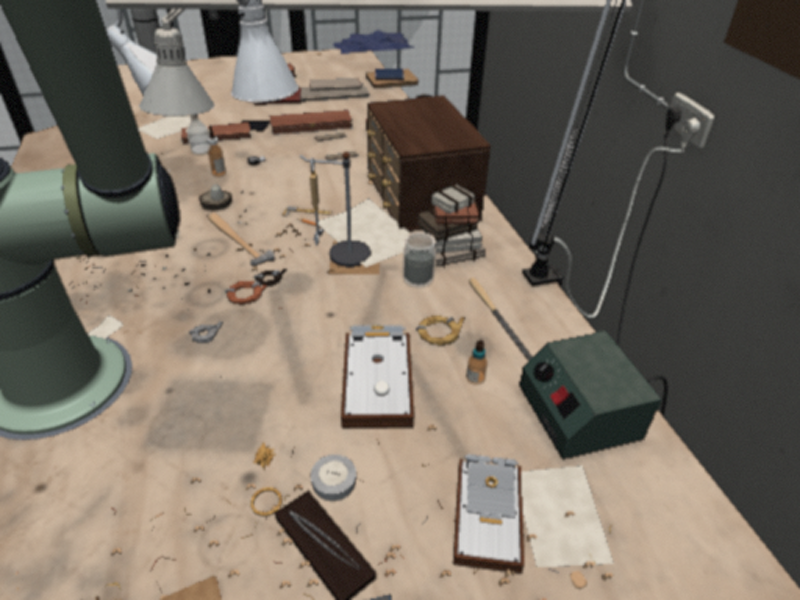

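View pics/top0.png

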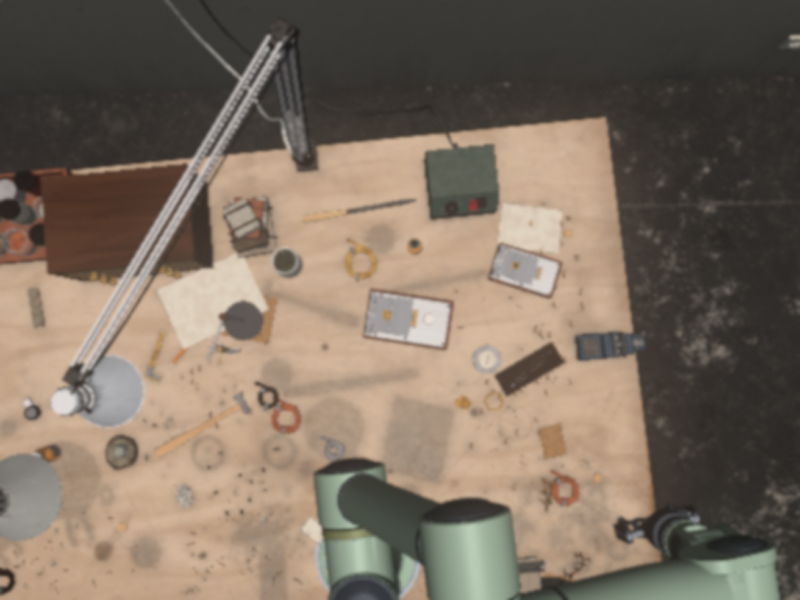

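Candidates, in 800x600 pixels:
- **Jigs:** the larger one is at side (378,375) / top (408,320). The smaller one, at side (490,510) / top (525,270), is the decoy.
- **Pusher:** hanging at side (315,200). The loose file (500,320) and hammer (240,238) could be mistaken for it.
- **Other items:** the bead is at side (381,388), the jar at (420,258), the tin at (333,477) and the dropper at (477,362). A second bottle at (217,158) is a look-alike.

Next I'll take close crops.

Run:
```python
import cv2,numpy as np
s=cv2.imread("side_raw.png");t=cv2.imread("top_raw.png")
def c(im,x,y): return cv2.resize(im[y:y+75,x:x+100],(400,300),interpolation=cv2.INTER_CUBIC)
cv2.imwrite("pics/m1.png",np.vstack([np.hstack([c(s,163,95),c(s,192,202)]),np.hstack([c(t,97,177),c(t,211,167)])]))
```

```text
(no output)
```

View pics/m1.png

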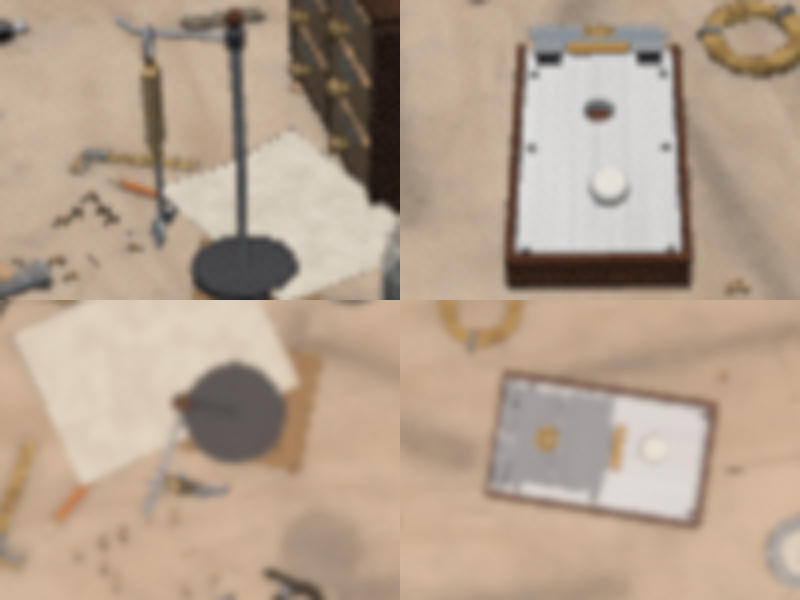

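```bash
cat > geo.py <<'E'
import numpy as np
from scipy.optimize import least_squares
from station import cams
M={n:cams.camera_model(n) for n in("side","top")}
O={'sh':("side",163,95,0,0),'sj':("side",192,202,400,0),'th':("top",97,177,0,300),'tj':("top",211,167,400,300)}
def raw(k,x,y):
    n,a,b,ox,oy=O[k]; return n,np.array([a+(x-ox+.5)/4-.5,b+(y-oy+.5)/4-.5])
def proj(n,X):
    m=M[n];c=m["R"]@np.asarray(X,float)+m["t"];return np.array([m["fx"]*c[0]/c[2]+m["cx"],m["fy"]*c[1]/c[2]+m["cy"]])
def tri(*obs):
    r=least_squares(lambda X:np.concatenate([proj(n,X)-p for n,p in obs]),[500,0,50]);return r.x,np.abs(r.fun).max()
def atz(n,p,z):
    return least_squares(lambda X:proj(n,[X[0],X[1],z])-p,[500,0]).x
def plan(f,pts,x0):
    # pts: (frame pt), obs
    def res(q):
        c,s=np.cos(q[2]),np.sin(q[2]);return np.concatenate([proj(n,[q[0]+c*P[0]-s*P[1],q[1]+s*P[0]+c*P[1],P[2]])-p for P,(n,p) in pts])
    r=least_squares(res,x0);return r.x,r.fun
E
python3 - <<'E'
from geo import *
np.set_printoptions(precision=1,suppress=True)
T=lambda a,b:print(*tri(raw(*a),raw(*b)))
print("corners hf,hn,ff,fn")
T(('sj',678,45),('tj',505,373));T(('sj',518,45),('tj',488,493));T(('sj',690,258),('tj',715,402));T(('sj',508,258),('tj',698,523))
print("bead");T(('sj',609,185),('tj',653,449))
print("tab");T(('sj',598,47),('tj',617,447))
print("seat side z24",atz(*raw('sj',599,110),24))
pts=[((95,-56,30),raw('tj',505,373)),((95,56,30),raw('tj',488,493)),((-95,-56,30),raw('tj',715,402)),((-95,56,30),raw('tj',698,523)),
((-95,-56,30),raw('sj',690,258)),((-95,56,30),raw('sj',508,258)),((35,0,24),raw('sj',599,110)),((-95,-56,0),raw('sj',690,287)),((-95,56,0),raw('sj',508,287))]
q,f=plan(None,pts,[600,0,1.57]);print("jig",q[:2],np.round(q[2],4),f)
print("hook tip");T(('sh',118,22),('th',148,512))
print("ball");T(('sh',234,17),('th',184,402))
print("base");T(('sh',245,265),('th',236,412)); print(atz(*raw('th',236,412),8),atz(*raw('sh',245,265),8),atz(*raw('sh',234,17),239),atz(*raw('th',184,402),239))
print("foot bottom");T(('sh',158,240),('th',215,490))
print("wire at eye");T(('sh',149,34),('th',163,470))
E
```

```text
corners hf,hn,ff,fn
[586.6 -21.1  29.6] 0.3132022129132963
[480.6  -3.7  32.1] 0.3696329153984266
[ 555.  -202.3   28.3] 0.2330437605606619
[ 449.9 -184.2   30.7] 0.4700751835044912
bead
[ 516.1 -146.9   39.7] 0.054382905668859394
tab
[ 515.8 -112.9  123. ] 0.13568246331257683
seat side z24 [524.2 -67.1]
jig [ 518.4 -100.5] 1.3959 [-1.2 -1.3 -1.9  0.6  0.4 -0.4  0.   1.4  1.2 -0.1 -1.   0.4  0.  -0.3
  0.8  0.7 -0.4  1.3]
hook tip
[441.2 294.6 223.9] 0.008853763015281402
ball
[524.3 263.8 235.6] 0.02615364085102101
base
[524.7 264.7  14.6] 0.0523108526486169
[524.8 265.9] [526.  274.1] [523.5 256.9] [524.  263.1]
foot bottom
[456.7 279.2  37.9] 0.1054911699461627
wire at eye
[467.8 284.6 217.2] 1.7308096146308571
```

```bash
cat >> geo.py <<'E'
from scipy.spatial.transform import Rotation as Ro
from station import robot
HY=-0.348; HK=np.array([460.6,287.7,217.5]); hx=np.array([np.cos(HY),np.sin(HY),0]); hy=np.array([-hx[1],hx[0],0])
JY=1.398; JC=np.array([518.2,-102.0,0])
def J(x,y,z):return JC+Ro.from_euler('z',JY).apply([x,y,z])
def Rt(yaw,lean=0):
    # tool rotation for pusher frame with x at yaw, leaning back; tool x=-px,y=py,z=-pz
    P=Ro.from_euler('z',yaw)*Ro.from_euler('y',-lean)
    return P,P*Ro.from_matrix(np.diag([-1.,1,-1]))
def cur():
    s=robot.read_state();w,x,y,z=s["tool_rot"];return s,s["eef_pos"],Ro.from_quat([x,y,z,w])
def delta(pos,R,p0=None,R0=None):
    if p0 is None:_,p0,R0=cur()
    return np.round(np.r_[R0.inv().apply(np.array(pos)-p0)/600,(R0.inv()*R).as_rotvec()/2],4)
E
python3 - <<'E'
from geo import *
import cv2
np.set_printoptions(precision=4,suppress=True)
print("lamps",tri(("side",np.array([265*.64,90*.64])),("top",np.array([110*.64,390*.64]))),tri(("side",np.array([175*.64,100*.64])),("top",np.array([25*.64,500*.64]))))
print("jar",tri(("side",np.array([420,238])*.64),("top",np.array([287,259])*.64)))
C={n:cv2.resize(cv2.imread(f"{n}_raw.png"),None,fx=4,fy=4,interpolation=cv2.INTER_CUBIC) for n in M}
H=lambda x,y,z:HK+x*hx+y*hy+[0,0,z]
hp=[[H(68,0,0),H(-10,0,0),H(-20,0,7)],[H(0,0,-11),H(0,0,-161)],[H(-7,-20,-182),H(-7,20,-182)],[H(68,0,21),H(68,0,-217)]]
jp=[[J(x,y,30) for x,y in((-95,-56),(95,-56),(95,56),(-95,56),(-95,-56))],[J(84-113*np.cos(.72),y,47+113*np.sin(.72)) for y in(-12,12)],[J(35+10.5*np.cos(a),10.5*np.sin(a),24) for a in np.arange(0,6.4,.3)],[J(84,y,47) for y in(-40,40)]]
for n in C:
    for l in hp+jp:
        cv2.polylines(C[n],[np.array([(proj(n,p)+.5)*4 for p in l]).round().astype(int)],False,(0,0,255),1)
c=lambda n,x,y:C[n][4*y:4*y+300,4*x:4*x+400]
cv2.imwrite("pics/m2.png",np.vstack([np.hstack([c("side",163,95),c("side",192,202)]),np.hstack([c("top",97,177),c("top",211,167)])]))
_,Rh=Rt(HY); g=HK+[0,0,0]-hx*2; 
w1=[500,-150,300]; R1=Ro.from_euler('z',1.5)*cur()[2]
print("to w1",delta(w1,R1)); print("w1->above",delta([*g[:2],300],Rh,np.array(w1),R1))
E
```

```text
lamps (array([388.8715, 463.3191, 293.3329]), np.float64(0.1659250111330266)) (array([178.5828, 657.1931, 212.5241]), np.float64(0.9033292262250541))
jar (array([647.3209, 153.2605, 106.3144]), np.float64(0.14419097902941758))
to w1 [ 0.7552 -0.4842 -0.0964  0.0002 -0.0012 -0.75  ]
w1->above [ 0.7324  0.0463  0.0001 -0.0006 -0.0005 -0.5329]
```

View pics/m2.png

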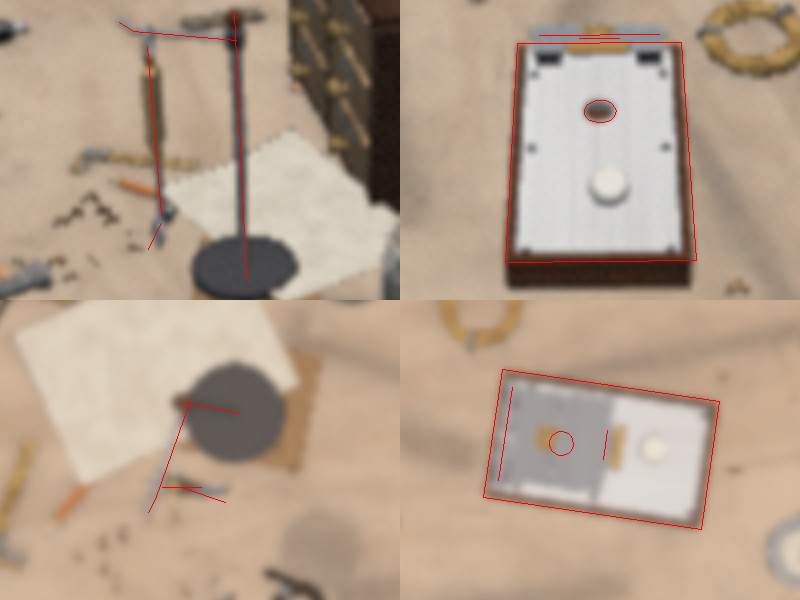

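The overlay fits. The rails, seat and post match, and the hook point is at (461,288,217). In the crop tiles (4x), the pusher hangs at side (152,100) with its foot at (160,235), and the bead is at (609,185). In the top view the leaf's tab is at (617,447). The job is on the larger jig.

Request:
servo_tool(rows=[[0.08,-0.05,-0.01,0,0,-0.08,1],[0.16,-0.1,-0.02,0,0,-0.16,1],[0.24,-0.15,-0.03,0,0,-0.24,1],[0.32,-0.2,-0.04,0,0,-0.32,1],[0.4,-0.26,-0.05,0,0,-0.4,1],[0.48,-0.31,-0.06,0,0,-0.48,1],[0.56,-0.36,-0.08,0,0,-0.56,1],[0.64,-0.41,-0.09,0,0,-0.64,1],[0.72,-0.46,-0.1,0,0,-0.71,1],[0.755,-0.484,-0.1,0,0,-0.75,1]])

```text
time: 1.35
eef_pos: [501.6, -148.4, 302.3]
tool_rot: [0.0, 0.647, 0.762, 0.0]
contact_force: [0.3, -0.1, 0.3]
finger_gap: 85.4
grip_force: 0.0
```

Run:
```python
from geo import *
_,Rh=Rt(HY); g=HK-hx*1
print(cur()[0]["joint_pos"].round(3)); print(delta([*g[:2],300],Rh))
```

```text
[-0.429  0.242 -0.153  1.175  0.     0.979]
[ 7.290e-01  4.920e-02  4.000e-03  3.000e-04  1.000e-04 -5.298e-01]
```

Request:
servo_tool(rows=[[0.08,0.005,0,0,0,-0.06,1],[0.16,0.01,0,0,0,-0.12,1],[0.24,0.015,0,0,0,-0.18,1],[0.32,0.02,0,0,0,-0.24,1],[0.4,0.025,0,0,0,-0.3,1],[0.48,0.03,0,0,0,-0.36,1],[0.56,0.04,0,0,0,-0.42,1],[0.64,0.045,0,0,0,-0.48,1],[0.71,0.048,0.003,0,0,-0.53,1],[0.729,0.049,0.004,0,0,-0.53,1]])

```text
time: 2.6
eef_pos: [459.7, 287.9, 299.2]
tool_rot: [-0.0, 0.175, 0.985, -0.0]
contact_force: [-0.1, -1.3, 0.1]
finger_gap: 85.2
grip_force: 0.0
```

Run:
```python
from geo import *
import cv2
_,Rh=Rt(HY); g=HK-hx*1
s,p,R=cur();print(p,s["joint_pos"].round(3)); print(delta([*g[:2],167.5],Rh))
for n in M: cv2.imwrite(f"{n}_1.png",cams.capture(n)[:,:,::-1])
a=cv2.imread("side_1.png")[60:180,150:310];b=cv2.imread("top_1.png")[160:280,80:240]
cv2.imwrite("pics/m3.png",cv2.resize(np.hstack([a,b]),(800,300),interpolation=cv2.INTER_CUBIC))
```

```text
[459.73111702 287.91879923 299.20306326] [ 0.423  0.282 -0.108  1.182  0.     0.774]
[-0.      0.0003  0.2195 -0.0003 -0.0004 -0.0014]
```

View pics/m3.png

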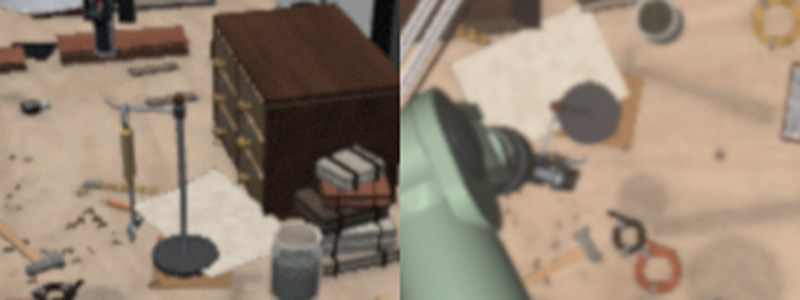

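The gripper hangs above the hook, the pusher is still at side crop (128,160), and the arm is clear of the post. I'll descend with the fingers open and then close.

Request:
servo_tool(rows=[[0,0,0.04,0,0,0,1],[0,0,0.08,0,0,0,1],[0,0,0.12,0,0,0,1],[0,0,0.15,0,0,0,1],[0,0,0.175,0,0,0,1],[0,0,0.195,0,0,0,1],[0,0,0.21,0,0,0,1],[0,0,0.2195,0,0,0,1],[0,0,0.2195,0,0,0,1],[0,0,0.2195,0,0,0,1]])

```text
time: 3.95
eef_pos: [460.9, 286.2, 168.6]
tool_rot: [0.0, 0.176, 0.984, 0.0]
contact_force: [0.3, 0.1, -0.6]
finger_gap: 85.2
grip_force: 0.0
```

Run:
```python
from geo import *
import cv2
print(cur()[0])
for n in M: cv2.imwrite(f"{n}_2.png",cams.capture(n)[:,:,::-1])
a=cv2.imread("side_2.png")[85:175,160:260];b=cv2.imread("top_2.png")[170:260,95:195]
cv2.imwrite("pics/m4.png",cv2.resize(np.hstack([a,b]),(800,360),interpolation=cv2.INTER_CUBIC))
```

```text
{'time': 3.95, 'joint_pos': array([ 4.19685139e-01,  3.72865816e-01, -3.24780211e-01,  8.72394663e-01,
       -1.91193618e-05,  7.73339490e-01]), 'dq': array([ 0.00099678, -0.00274225,  0.00223048, -0.0006094 , -0.00012975,
       -0.00111562]), 'effort': array([-2.41650216e-02, -4.44581831e+01,  2.40086210e+01,  2.64933689e-03,
       -1.56513728e-03,  1.46350192e-05]), 'eef_pos': array([460.86011006, 286.22150832, 168.58693943]), 'tool_rot': array([3.17939012e-04, 1.75907105e-01, 9.84406698e-01, 2.04334501e-04]), 'contact_force': array([ 0.29480927,  0.12500495, -0.63792391]), 'ft_torque': array([ 0.009906  , -0.03954605,  0.02140089]), 'grip_force': 0.0, 'finger_gap': 85.21747667183274}
```

View pics/m4.png

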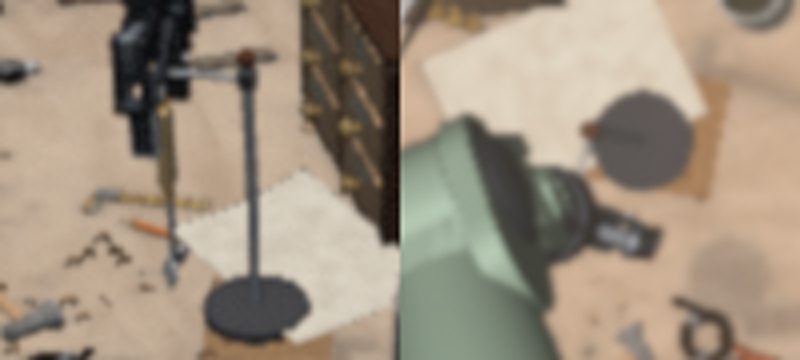

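The open fingers straddle the handle, with tips at (145,150) and (180,95) and the handle at (168,125). I'll shift about 3 mm toward the post and close.

Request:
servo_tool(rows=[[-0.005,0,0,0,0,0,1],[-0.005,0,0,0,0,0,0.4],[-0.005,0,0,0,0,0,0],[-0.005,0,0,0,0,0,-0.3],[-0.005,0,0,0,0,0,-1],[-0.005,0,0,0,0,0,-1],[-0.005,0,0,0,0,0,-1],[-0.005,0,0,0,0,0,-1],[-0.005,0,0,0,0,0,-1],[-0.005,0,0,0,0,0,-1]], grip_force=60)

```text
time: 5.3
eef_pos: [464.4, 286.0, 168.9]
tool_rot: [0.001, 0.176, 0.984, 0.001]
contact_force: [2.4, 4.8, 2.9]
finger_gap: 18.8
grip_force: 59.6
```

Request:
servo_tool(rows=[[0,0,-0.005,0,0,0,-1],[0,0,-0.01,0,0,0,-1],[0,0,-0.015,0,0,0,-1],[0,0,-0.0185,0,0,0,-1],[0,0,-0.0185,0,0,0,-1],[0,0,-0.0185,0,0,0,-1],[0,0,-0.0185,0,0,0,-1],[0,0,-0.0185,0,0,0,-1],[0,0,-0.0185,0,0,0,-1],[0,0,-0.0185,0,0,0,-1]])

```text
time: 6.55
eef_pos: [463.4, 284.9, 179.3]
tool_rot: [-0.0, 0.176, 0.984, -0.0]
contact_force: [0.7, 0.2, -1.4]
finger_gap: 19.0
grip_force: 58.6
```

Run:
```python
from geo import *
import cv2
s=cur()[0];print(s["contact_force"],s["ft_torque"],s["eef_pos"],s["finger_gap"])
for n in M: cv2.imwrite(f"{n}_3.png",cams.capture(n)[:,:,::-1])
a=cv2.imread("side_3.png")[85:175,160:260];b=cv2.imread("side_0.png" if 0 else "side_raw.png")[85:175,160:260]
cv2.imwrite("pics/m5.png",cv2.resize(np.hstack([a,b]),(800,360),interpolation=cv2.INTER_CUBIC))
```

```text
[ 0.68365649  0.18774086 -1.4222113 ] [0.04956779 0.03188229 0.00460774] [463.38243621 284.94785536 179.26939648] 18.983069949418194
```

View pics/m5.png

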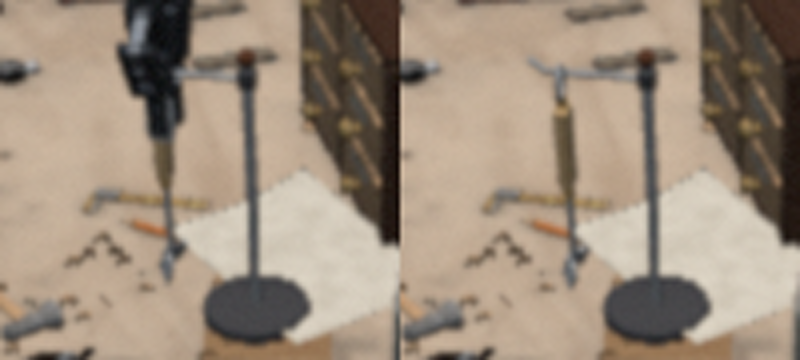

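Weight is on the gripper only (about -1 N) and the foot has risen from (170,283) to (170,276), so the eye is free of the wire. Next I'll slide it off the tip and raise it.

Request:
servo_tool(rows=[[0.015,0,0,0,0,0,-1],[0.03,0,0,0,0,0,-1],[0.045,0,0,0,0,0,-1],[0.06,0,0,0,0,0,-1],[0.075,0,0,0,0,0,-1],[0.085,0,0,0,0,0,-1],[0.085,0,-0.04,0,0,0,-1],[0.085,0,-0.09,0,0,0,-1],[0.085,0,-0.14,0,0,0,-1],[0.085,0,-0.16,0,0,0,-1]])

```text
time: 7.9
eef_pos: [416.2, 303.1, 277.0]
tool_rot: [0.001, 0.176, 0.984, 0.001]
contact_force: [-1.1, 0.3, -1.3]
finger_gap: 19.2
grip_force: 58.6
```

```bash
cat >> geo.py <<'E'
# TCP in pusher frame from the hang: lateral from measured, vertical: grip TCP z=168.7, eye z=206.5
PT=np.array([0.5,0.,-37.8])
def tcp_for_foot(F,yaw,lean):
    P,R=Rt(yaw,lean); return np.asarray(F)+P.apply(PT-np.array([-7,0,-171])),R
E
python3 - <<'E'
from geo import *
s,p,R=cur();print(p,s["contact_force"],s["joint_pos"].round(3))
Y=JY+.074; d=np.array([np.cos(.074),np.sin(.074)])
b=np.array([-45.6,-6]); f=b-27*d
pos,Rp=tcp_for_foot(J(*f,95),Y,np.radians(30)); print(f,pos)
mid=[470,80,300]; Rm=Rt((HY+Y)/2,0)[1]
print(delta(mid,Rm)); print(delta(pos,Rp,np.array(mid),Rm));
E
```

```text
[416.23237208 303.10590141 276.95359953] [-1.12314058  0.26906435 -1.34920213] [ 0.486  0.237 -0.224  1.106 -0.     0.84 ]
[-72.52610773  -7.99617699] [ 507.67864525 -234.63259559  214.10458378]
[-0.213  -0.3177 -0.0387  0.0005  0.0014 -0.4579]
[ 0.2263 -0.4772  0.1432 -0.119  -0.2433 -0.4443]
```

Request:
servo_tool(rows=[[-0.024,-0.035,-0.004,0,0,-0.05,-1],[-0.047,-0.07,-0.009,0,0,-0.1,-1],[-0.071,-0.106,-0.013,0,0,-0.15,-1],[-0.095,-0.141,-0.017,0,0,-0.2,-1],[-0.118,-0.176,-0.021,0,0,-0.25,-1],[-0.142,-0.212,-0.026,0,0,-0.3,-1],[-0.166,-0.247,-0.03,0,0,-0.35,-1],[-0.189,-0.282,-0.034,0,0,-0.41,-1],[-0.213,-0.318,-0.039,0,0,-0.458,-1],[-0.213,-0.318,-0.039,0,0,-0.458,-1]])

```text
time: 9.15
eef_pos: [469.4, 78.2, 298.1]
tool_rot: [-0.0, -0.276, 0.961, 0.0]
contact_force: [-0.2, 0.8, -0.4]
finger_gap: 19.3
grip_force: 58.5
```

Run:
```python
from geo import *
s,p,R=cur();print(p,s["contact_force"],s["joint_pos"].round(3))
Y=JY+.074; d=np.array([np.cos(.074),np.sin(.074)])
b=np.array([-45.6,-6]); f=b-27*d
pos,Rp=tcp_for_foot(J(*f,170),Y,np.radians(30)); print(pos,delta(pos,Rp))
```

```text
[469.44926274  78.23432482 298.07729703] [-0.24867683  0.84999408 -0.35962827] [ 0.01   0.155 -0.274  1.143 -0.    -0.549]
[ 507.67864525 -234.63259559  289.10458378] [ 0.2225 -0.4759  0.015  -0.1192 -0.2434 -0.4458]
```

Request:
servo_tool(rows=[[0.025,-0.053,0.0,-0.013,-0.027,-0.05,-1],[0.05,-0.106,0.0,-0.026,-0.054,-0.1,-1],[0.075,-0.159,0.0,-0.04,-0.081,-0.15,-1],[0.1,-0.212,0.0,-0.053,-0.108,-0.2,-1],[0.125,-0.265,0.0,-0.066,-0.135,-0.25,-1],[0.15,-0.318,0.003,-0.08,-0.162,-0.3,-1],[0.175,-0.371,0.007,-0.093,-0.19,-0.35,-1],[0.2,-0.424,0.01,-0.106,-0.217,-0.4,-1],[0.2225,-0.476,0.015,-0.119,-0.243,-0.446,-1],[0.2225,-0.476,0.015,-0.119,-0.243,-0.446,-1]])

```text
time: 10.4
eef_pos: [508.7, -235.3, 286.3]
tool_rot: [0.191, -0.648, 0.716, 0.176]
contact_force: [0.7, 0.7, -0.8]
finger_gap: 18.8
grip_force: 58.7
```

Run:
```python
from geo import *
import cv2
s,p,R=cur();print(p,s["contact_force"],s["joint_pos"].round(3))
Y=JY+.074; d=np.array([np.cos(.074),np.sin(.074)])
b=np.array([-45.6,-6]); f=b-27*d
pos,Rp=tcp_for_foot(J(*f,60),Y,np.radians(30)); print(pos,delta(pos,Rp))
P=R*Ro.from_matrix(np.diag([-1.,1,-1])); F=p+P.apply([-7.,0,-171]-PT); E0=p+P.apply(-PT)
pts=[p+P.apply(np.array(q)-PT) for q in((0,0,0),(0,0,-150),(-7,0,-171),(-7,20,-171),(-7,-20,-171))]
T=[]
for n,x,y in(("side",175,150),("top",230,130)):
    im=cams.capture(n)[:,:,::-1]; cv2.imwrite(f"{n}_4.png",im)
    im=cv2.resize(im[y:y+150,x:x+100],(400,600),interpolation=cv2.INTER_CUBIC)
    for q in pts: cv2.circle(im,tuple((((proj(n,q)+.5)-[x,y])*4).round().astype(int)),3,(0,0,255),1)
    T.append(im)
cv2.imwrite("pics/m6.png",np.hstack(T))
```

```text
[ 508.72361898 -235.27354209  286.29402507] [ 0.65112431  0.70015504 -0.8259016 ] [-0.774  0.548  0.146  1.52   0.4   -2.317]
[ 507.67864525 -234.63259559  179.10458378] [ 0.0889  0.0011  0.155   0.0018  0.001  -0.001 ]
```

View pics/m6.png

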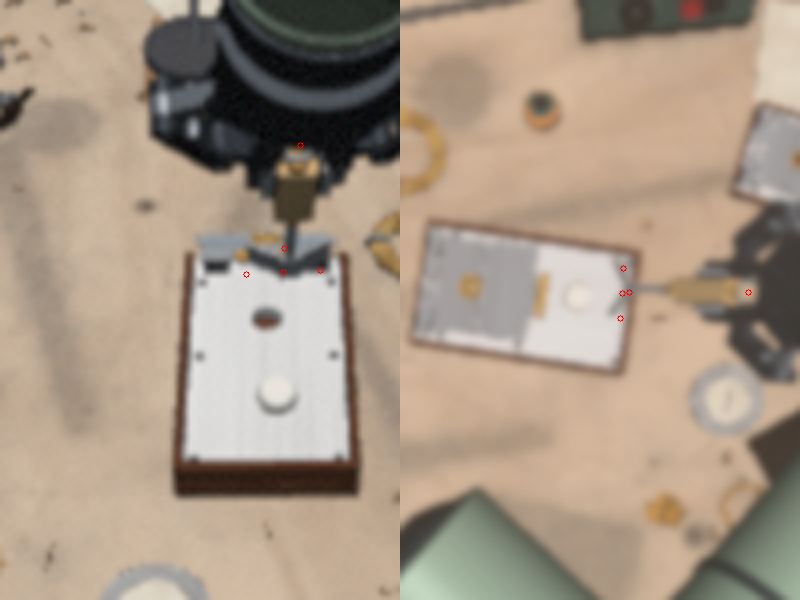

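The foot is at side (291,271) and top (625,288), about 4-5 mm toward world +x of the prediction marks. The bead is at side (277,392) and top (578,297). I'll apply the lateral correction and lower the foot behind the bead.

```bash
cat >> geo.py <<'E'
FT=np.array([-7,-4.5,-171.])
def tcp_for_foot(F,yaw,lean):
    P,R=Rt(yaw,lean); return np.asarray(F)+P.apply(PT-FT),R
def foot():
    _,p,R=cur();P=R*Ro.from_matrix(np.diag([-1.,1,-1]));return p+P.apply(FT-PT)
def inj(X):return Ro.from_euler('z',-JY).apply(X-JC)
E
python3 - <<'E'
from geo import *
Y=JY+.074; d=np.array([np.cos(.074),np.sin(.074)])
f=np.array([-45.6,-6])-27*d
print(inj(foot()))
for z in(60,30):
    pos,Rp=tcp_for_foot(J(*f,z),Y,np.radians(30)); print(pos,delta(pos,Rp))
E
```

```text
[-70.12087185 -12.82048887 169.52391446]
[ 503.200589   -234.18873501  179.10458378] [0.0942 0.0086 0.1564 0.0013 0.0003 0.0007]
[ 503.200589   -234.18873501  149.10458378] [0.1192 0.0085 0.1997 0.0013 0.0003 0.0007]
```

Request:
servo_tool(rows=[[0.016,0.0086,0.026,0,0,0,-1],[0.035,0.0086,0.055,0,0,0,-1],[0.055,0.0086,0.09,0,0,0,-1],[0.075,0.0086,0.125,0,0,0,-1],[0.094,0.0086,0.156,0,0,0,-1],[0.104,0.0086,0.173,0,0,0,-1],[0.112,0.0086,0.187,0,0,0,-1],[0.1175,0.0086,0.197,0,0,0,-1],[0.1192,0.0086,0.2,0,0,0,-1],[0.1192,0.0086,0.2,0,0,0,-1]])

```text
time: 11.75
eef_pos: [503.5, -235.1, 150.2]
tool_rot: [0.192, -0.65, 0.715, 0.173]
contact_force: [-0.4, -0.4, -0.8]
finger_gap: 19.0
grip_force: 58.7
```

Run:
```python
from geo import *
import cv2
s,p,R=cur();print(p,s["contact_force"],inj(foot()))
P=R*Ro.from_matrix(np.diag([-1.,1,-1]))
pts=[p+P.apply(np.array(q)-PT) for q in((-7,-4.5,-171),(-7,15.5,-171),(-7,-24.5,-171))]
T=[]
for n,x,y in(("side",192,205),("top",241,170)):
    im=cams.capture(n)[:,:,::-1]; cv2.imwrite(f"{n}_5.png",im)
    im=cv2.resize(im[y:y+75,x:x+80],(400,375),interpolation=cv2.INTER_CUBIC)
    for q in pts: cv2.circle(im,tuple((((proj(n,q)+.5)-[x,y])*5).round().astype(int)),2,(0,0,255),1)
    T.append(im)
cv2.imwrite("pics/m7.png",np.hstack(T))
```

```text
[ 503.50474494 -235.09709128  150.19714234] [-0.35703859 -0.40095143 -0.76323068] [-73.46260512  -8.36930718  31.04505247]
```

View pics/m7.png

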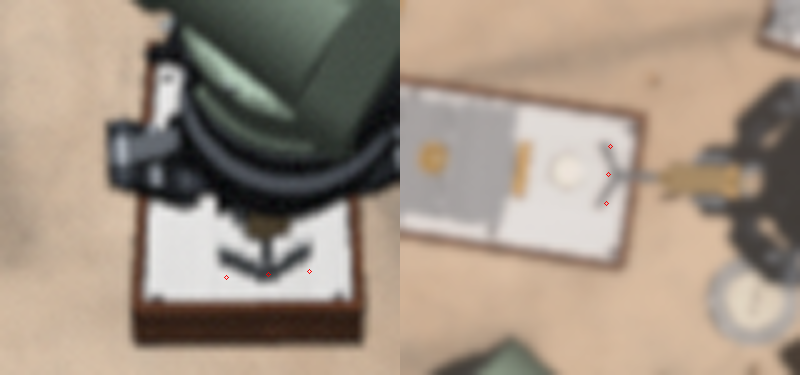

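The lowered foot has its V bottom at side (265,275) and top (620,177), square behind the untouched bead at top (568,171), within about 1.5 mm laterally.

```bash
cat >> geo.py <<'E'
FT[1]=-3.
E
python3 - <<'E'
from geo import *
Y=JY+.074; d=np.array([np.cos(.074),np.sin(.074)]);S=np.array([35,0])
print("bead/seat atz",atz(*raw('sj',609,185),36),atz(*raw('tj',653,449),36),J(35,0,24))
print(inj(foot()))
for s in(107.5,80,62,40,26,17):
    pos,Rp=tcp_for_foot(J(*(S-s*d),27),Y,np.radians(30)); print(s,delta(pos,Rp))
E
```

```text
bead/seat atz [ 516.83445797 -143.60351694] [ 516.08816419 -147.05541449] [524.21781954 -67.52122612  24.        ]
[-73.66645376  -6.96201975  31.16191898]
107.5 [ 0.0017 -0.0017  0.0072  0.0003 -0.0005  0.0017]
80 [-0.038  -0.0019  0.03    0.0003 -0.0005  0.0017]
62 [-0.064  -0.002   0.045   0.0003 -0.0005  0.0017]
40 [-0.0958 -0.0021  0.0633  0.0003 -0.0005  0.0017]
26 [-0.116  -0.0022  0.075   0.0003 -0.0005  0.0017]
17 [-0.129  -0.0022  0.0824  0.0003 -0.0005  0.0017]
```

Request:
servo_tool(rows=[[0.001,-0.001,0.004,0,0,0.001,-1],[0.0017,-0.0017,0.007,0,0,0.0017,-1],[-0.003,-0.0017,0.01,0,0,0.0017,-1],[-0.008,-0.0018,0.0128,0,0,0.0017,-1],[-0.013,-0.0018,0.0156,0,0,0.0017,-1],[-0.018,-0.0018,0.0185,0,0,0.0017,-1],[-0.023,-0.0018,0.0214,0,0,0.0017,-1],[-0.028,-0.0019,0.0243,0,0,0.0017,-1],[-0.033,-0.0019,0.0272,0,0,0.0017,-1],[-0.038,-0.0019,0.03,0,0,0.0017,-1]])

```text
time: 13.1
eef_pos: [507.3, -206.3, 145.8]
tool_rot: [0.191, -0.649, 0.716, 0.174]
contact_force: [-0.3, -0.0, -0.7]
finger_gap: 19.0
grip_force: 58.7
```

```bash
cat > bead.py <<'E'
from geo import *
import cv2,sys
t=cams.capture("top");s=cams.capture("side");cv2.imwrite(f"top_{sys.argv[1]}.png",t[:,:,::-1]);cv2.imwrite(f"side_{sys.argv[1]}.png",s[:,:,::-1])
st=cur()[0];print(st["contact_force"],inj(foot()),st["finger_gap"])
Y=JY+.074; d=np.array([np.cos(.074),np.sin(.074)]);S=np.array([35,0])
for k in map(float,sys.argv[2:]):
    pos,Rp=tcp_for_foot(J(*(S-k*d),27),Y,np.radians(30)); print(k,delta(pos,Rp))
# bead by yellow tint vs plate: print profile of saturation along jig axis
for n,im in(("top",t),("side",s)):
    h=cv2.cvtColor(im,cv2.COLOR_RGB2HSV).astype(int); r=[]
    for x in range(-70,60,6):
        u,v=proj(n,J(x,-6+6*(x+45.6)/80,36)).round().astype(int); r.append((x,*h[v,u,1:]))
    print(n,*[f"{a}:{b}/{c}" for a,b,c in r])
E
python3 bead.py 6 62 40
```

```text
[-0.16684983 -0.45747537 -0.24788195] [-44.27511618  -5.44041595  26.67783701] 19.161554874264603
62.0 [-0.0254 -0.0004  0.0141  0.0007 -0.0003  0.0001]
40.0 [-0.0571 -0.0005  0.0324  0.0007 -0.0003  0.0001]
top -70:9/165 -64:9/163 -58:8/162 -52:8/151 -46:28/208 -40:23/231 -34:20/237 -28:23/221 -22:34/207 -16:74/208 -10:87/179 -4:14/166 2:8/168 8:8/168 14:8/169 20:8/168 26:8/165 32:9/165 38:55/173 44:106/182 50:122/178 56:96/178
side -70:2/220 -64:2/221 -58:2/161 -52:20/65 -46:15/84 -40:12/84 -34:6/85 -28:34/121 -22:89/72 -16:101/71 -10:96/72 -4:73/42 2:0/14 8:51/15 14:47/27 20:34/82 26:31/65 32:37/48 38:23/22 44:53/29 50:28/55 56:31/83
```

The bead is riding ahead of the foot at jig x of about -34, as expected. I'll keep pushing.

Request:
servo_tool(rows=[[-0.005,0,0.003,0,0,0,-1],[-0.011,0,0.006,0,0,0,-1],[-0.017,0,0.0095,0,0,0,-1],[-0.023,0,0.013,0,0,0,-1],[-0.029,0,0.0162,0,0,0,-1],[-0.035,0,0.0196,0,0,0,-1],[-0.041,0,0.023,0,0,0,-1],[-0.047,-0.0004,0.0265,0,0,0,-1],[-0.052,-0.0005,0.0295,0,0,0,-1],[-0.0571,-0.0005,0.0324,0,0,0,-1]])

```text
time: 14.45
eef_pos: [511.5, -167.1, 146.1]
tool_rot: [0.191, -0.649, 0.716, 0.174]
contact_force: [0.3, -0.3, -0.6]
finger_gap: 18.9
grip_force: 58.7
```

```bash
python3 bead.py 7 30 22 17
```

```text
[-1.0332241   0.98735384 -1.0929902 ] [-5.02186469 -2.78985807 26.93175481] 18.718168170348125
30.0 [-0.0145  0.      0.0083  0.0007 -0.0003  0.0001]
22.0 [-0.0261 -0.      0.015   0.0007 -0.0003  0.0001]
17.0 [-0.0333 -0.      0.0191  0.0007 -0.0003  0.0001]
top -70:99/167 -64:98/166 -58:98/166 -52:100/166 -46:92/161 -40:68/153 -34:19/165 -28:9/162 -22:42/168 -16:92/185 -10:88/176 -4:12/165 2:6/167 8:6/167 14:8/168 20:8/167 26:6/164 32:11/166 38:55/172 44:106/181 50:121/177 56:95/177
side -70:3/219 -64:2/218 -58:2/218 -52:2/218 -46:1/219 -40:1/219 -34:2/219 -28:1/220 -22:4/212 -16:11/92 -10:28/64 -4:22/83 2:9/119 8:19/132 14:24/125 20:80/73 26:98/70 32:95/70 38:100/74 44:97/100 50:99/113 56:32/16
```

Request:
servo_tool(rows=[[-0.0035,0,0.002,0,0,0,-1],[-0.007,0,0.004,0,0,0,-1],[-0.0105,0,0.006,0,0,0,-1],[-0.014,0,0.008,0,0,0,-1],[-0.0175,0,0.01,0,0,0,-1],[-0.021,0,0.012,0,0,0,-1],[-0.0245,0,0.014,0,0,0,-1],[-0.028,0,0.016,0,0,0,-1],[-0.03,0,0.0172,0,0,0,-1],[-0.03,0,0.0172,0,0,0,-1]])

```text
time: 15.8
eef_pos: [513.4, -146.5, 146.1]
tool_rot: [0.191, -0.649, 0.716, 0.174]
contact_force: [0.9, 0.0, -1.6]
finger_gap: 19.4
grip_force: 58.7
```

```bash
python3 bead.py 8 17 13 45
```

```text
[ 0.60679581 -0.99317353 -0.63144325] [15.20375196 -1.43471222 26.94519737] 19.005582070025994
17.0 [-0.004   0.0002  0.0023  0.0006 -0.0004 -0.    ]
13.0 [-0.0098  0.0002  0.0056  0.0006 -0.0004 -0.    ]
45.0 [ 0.0365  0.0002 -0.021   0.0006 -0.0004 -0.    ]
top -70:61/179 -64:111/179 -58:110/178 -52:102/168 -46:101/166 -40:100/166 -34:98/166 -28:100/165 -22:115/167 -16:130/184 -10:90/176 -4:12/164 2:6/166 8:6/166 14:6/167 20:8/167 26:8/164 32:11/165 38:55/172 44:107/181 50:122/177 56:96/176
side -70:2/218 -64:2/218 -58:2/218 -52:2/218 -46:2/218 -40:2/219 -34:1/219 -28:2/221 -22:2/219 -16:2/219 -10:2/220 -4:3/222 2:2/130 8:23/67 14:19/80 20:13/81 26:5/95 32:21/182 38:32/128 44:65/79 50:95/70 56:98/70
```

Request:
servo_tool(rows=[[-0.003,0,0.0016,0,0,0,-1],[-0.005,0,0.0028,0,0,0,-1],[-0.005,0,0.0028,0,0,0,-1],[-0.002,0,0.001,0,0,0,-1],[0.006,0,-0.004,0,0,0,-1],[0.016,0,-0.01,0,0,0,-1],[0.03,0,-0.02,0,0,0,-1],[0.05,0,-0.032,0,0,0,-1],[0.075,0,-0.046,0,0,0,-1],[0.088,0,-0.054,0,0,0,-1]])

```text
time: 17.15
eef_pos: [507.3, -209.9, 147.6]
tool_rot: [0.191, -0.648, 0.716, 0.174]
contact_force: [-0.3, 0.4, -1.1]
finger_gap: 19.0
grip_force: 58.7
```

```bash
python3 bead.py 9 45 | head -2
python3 - <<'E'
from geo import *
import cv2
im=cv2.imread("side_9.png");u,v=proj("side",J(35,0,30));print(u,v,proj("side",J(35,0,36)),proj("side",J(25,0,36)))
h=cv2.cvtColor(im,cv2.COLOR_BGR2HSV)
u,v=int(round(u)),int(round(v));print(h[v-9:v+11,u-8:u+9,2]);
E
```

```text
[-0.1631314   0.44187534 -0.72699111] [-47.94229579  -6.3933224   28.44390433] 18.585496660856457
45.0 [-0.0537  0.0005  0.0338  0.0001 -0.0005 -0.0007]
241.38920341265919 227.6170279610203 [241.3763113  225.97145101] [241.39179152 228.69913846]
[[ 30  49  67  81  88  82  69  58  50  48  47  47  46  42  45  46  48]
 [ 26  36  50  60  76  88  84  76  68  57  53  49  46  49  44  47  47]
 [ 35  25  34  51  56  69  84  85  86  77  69  65  59  51  54  51  48]
 [ 57  27  21  36  49  54  62  70  78  82  82  82  76  72  66  66  62]
 [ 75  46  26  24  28  40  50  55  57  64  73  81  81  82  86  87  81]
 [ 85  68  46  24  20  21  28  40  48  49  56  60  63  72  76  82  81]
 [ 83  84  72  50  35  21  22  26  29  40  45  46  52  54  59  60  60]
 [ 67  82  86  76  61  38  23  19  21  22  27  31  42  48  53  51  48]
 [ 42  65  83  89  84  68  52  35  24  18  16  17  19  24  29  27  32]
 [ 23  39  62  80  89  87  78  64  48  38  24  24  16  16  18  17  20]
 [ 12  23  36  60  78  85  89  83  78  65  60  47  36  34  26  27  25]
 [ 18  13  18  28  47  70  80  87  88  86  83  74  67  61  59  59  59]
 [ 18  18  17  16  26  41  54  67  78  84  87  87  85  85  85  86  84]
 [ 29  23  22  20  14  19  27  40  53  62  71  75  79  82  84  86  85]
 [ 42  31  18  19  19  12  21  19  23  30  41  45  50  58  66  64  66]
 [ 47  33  17  15  19  18  16  17  14  17  23  21  25  27  35  31  35]
 [ 71  59  32  15  16  17  19  16  20  14  16  14  18  17  17  17  17]
 [147 123  59  18  16  21  18  18  17  15  19  16  17  19  18  19  13]
 [208 177  90  23  27  29  27  26  22  24  20  22  18  14  17  15  13]
 [226 198 107  42  43  44  41  42  32  39  40  31  29  27  27  22  23]]
```

Request:
servo_tool(rows=[[-0.005,0,-0.01,0,0,0,-1],[-0.02,0,-0.034,0,0,0,-1],[-0.04,0,-0.067,0,0,0,-1],[-0.06,0,-0.1,0,0,0,-1],[-0.08,0,-0.134,0,0,0,-1],[-0.1,0,-0.168,0,0,0,-1],[-0.12,0,-0.2,0,0,0,-1],[-0.13,0,-0.217,0,0,0,-1],[-0.13,0,-0.217,0,0,0,-1],[-0.13,0,-0.217,0,0,0,-1]])

```text
time: 18.5
eef_pos: [507.6, -205.5, 299.0]
tool_rot: [0.191, -0.649, 0.716, 0.174]
contact_force: [-0.8, 0.6, -0.8]
finger_gap: 19.2
grip_force: 58.7
```

```bash
python3 bead.py 10 | head -1
python3 - <<'E'
from geo import *
import cv2
np.set_printoptions(linewidth=150)
im=cv2.imread("side_10.png");u,v=proj("side",J(35,0,30));print(u,v)
h=cv2.cvtColor(im,cv2.COLOR_BGR2HSV)
u,v=int(round(u)),int(round(v));print(h[v-9:v+11,u-8:u+9,2]);print(h[v-9:v+11,u-8:u+9,1])
E
```

```text
[-0.67443539 -0.02591386 -0.34876922] [-43.61706425  -5.44084157 179.60944853] 18.959750697580034
241.38920341265919 227.6170279610203
[[218 217 218 218 218 219 215 213 212 215 216 216 217 217 216 216 219]
 [218 218 217 218 219 218 214 214 213 217 217 218 219 217 217 215 219]
 [218 218 218 218 219 216 217 213 213 217 215 216 217 216 215 216 218]
 [218 218 218 217 219 218 215 213 213 215 217 216 218 217 216 214 218]
 [218 217 218 217 217 215 220 219 223 222 221 219 216 217 215 216 219]
 [218 218 217 218 218 219 229 230 231 231 229 223 217 217 215 216 217]
 [219 218 218 217 219 226 232 233 233 233 232 226 217 214 216 214 217]
 [219 219 217 214 211 224 232 233 234 233 232 226 212 209 215 216 218]
 [219 218 217 206 192 213 229 232 232 232 230 220 195 197 212 215 218]
 [220 219 217 204 178 189 216 224 227 226 219 197 174 188 210 215 219]
 [219 218 217 210 178 164 180 197 202 197 182 163 159 190 213 216 219]
 [219 219 219 215 193 152 141 152 156 152 141 137 167 206 217 214 217]
 [220 218 219 219 211 176 145 129 131 134 139 164 194 215 217 217 218]
 [220 219 218 219 220 208 188 166 164 172 
[... 836 characters left out ...]
 3  5  4  4  8 11 13 15 15 14 14 12  7  2  2  4  4]
 [ 1  4  4  2  5 13 12 14 14 13 13 14  8  4  2  2  4]
 [ 2  2  4  3  4  9 17 15 13 14 14 12  6  5  2  2  5]
 [ 1  1  4  2  3  8  9 10 14 12 10  6  5  3  2  4  3]
 [ 2  1  3  2  0  5  9  8  8  8  9  7  8  2  4  2  4]
 [ 3  2  2  3  4 10 14 14  8  8  6  9  7  4  4  4  2]
 [ 2  3  2  1  3  6  9 12  8  4  3  4  4  4  4  4  2]
 [ 2  3  2  2  1  3  5  4  2  4  1  2  2  2  5  2  4]
 [ 3  1  2  1  1  2  5  4  4  4  2  2  2  3  4  4  4]
 [ 1  1  2  1  2  2  5  2  2  2  3  4  5  4  2  2  4]
 [ 2  1  4  1  2  1  4  4  4  2  3  3  3  4  2  1  4]
 [ 2  2  2  2  1  2  4  2  2  5  2  2  4  2  4  4  2]
 [ 2  1  2  2  1  1  2  4  2  3  4  4  2  2  1  2  4]]
```

The bead now shows at the seat (241,226) in the side view. It is ringed by the seat's rim and sunk, so it has dropped in. Next I'll take the pusher back to the hook.

Run:
```python
from geo import *
Y=JY+.074;mid=np.array([470,80,310.]); Rm=Rt((HY+Y)/2,0)[1]; print(delta(mid,Rm))
Rh=Rt(HY)[1];print(delta([412,304,277],Rh,mid,Rm))
```

```text
[-0.414   0.1088  0.2177  0.1203  0.2429  0.4442]
[-0.1171  0.3674  0.055   0.      0.      0.455 ]
```

Request:
servo_tool(rows=[[-0.046,0.012,0.024,0.013,0.027,0.049,-1],[-0.092,0.024,0.048,0.027,0.054,0.099,-1],[-0.138,0.036,0.073,0.04,0.081,0.148,-1],[-0.184,0.048,0.097,0.053,0.108,0.197,-1],[-0.23,0.06,0.121,0.067,0.135,0.247,-1],[-0.276,0.073,0.145,0.08,0.162,0.296,-1],[-0.322,0.085,0.169,0.094,0.189,0.345,-1],[-0.368,0.097,0.194,0.107,0.216,0.395,-1],[-0.414,0.109,0.218,0.12,0.243,0.444,-1],[-0.414,0.109,0.218,0.12,0.243,0.444,-1]])

```text
time: 19.85
eef_pos: [469.6, 82.3, 309.8]
tool_rot: [-0.0, -0.28, 0.96, -0.0]
contact_force: [-1.3, 0.3, -0.2]
finger_gap: 18.9
grip_force: 58.6
```

Run:
```python
from geo import *
s,p,R=cur();print(p,s["joint_pos"].round(2));Rh=Rt(HY)[1];print(delta([412,304,277],Rh))
```

```text
[469.64964869  82.313854   309.76535333] [ 0.02  0.15 -0.25  1.17 -0.   -0.55]
[-1.177e-01  3.632e-01  5.450e-02 -3.000e-04 -4.000e-04  4.578e-01]
```

Request:
servo_tool(rows=[[-0.013,0.04,0.005,0,0,0.051,-1],[-0.026,0.08,0.01,0,0,0.102,-1],[-0.039,0.121,0.017,0,0,0.153,-1],[-0.052,0.161,0.023,0,0,0.203,-1],[-0.065,0.202,0.03,0,0,0.254,-1],[-0.078,0.242,0.036,0,0,0.305,-1],[-0.092,0.282,0.042,0,0,0.356,-1],[-0.105,0.323,0.048,0,0,0.407,-1],[-0.118,0.363,0.0545,0,0,0.458,-1],[-0.118,0.363,0.0545,0,0,0.458,-1]])

```text
time: 21.1
eef_pos: [413.7, 301.7, 276.4]
tool_rot: [-0.0, 0.175, 0.985, -0.001]
contact_force: [0.2, -1.0, -0.8]
finger_gap: 18.8
grip_force: 58.7
```

Run:
```python
from geo import *
s,p,R=cur();Rh=Rt(HY)[1];print(p,delta([414,304,179.3],Rh))
```

```text
[413.67177757 301.74433727 276.40464326] [ 0.0008  0.004   0.1618 -0.0009 -0.     -0.0017]
```

Request:
servo_tool(rows=[[0,0.001,0.02,0,0,-0.0015,-1],[0,0.002,0.05,0,0,-0.0015,-1],[0,0.002,0.08,0,0,-0.0015,-1],[0,0.002,0.11,0,0,-0.0015,-1],[0,0.002,0.135,0,0,-0.0015,-1],[0,0.002,0.152,0,0,-0.0015,-1],[0,0.002,0.162,0,0,-0.0015,-1],[0,0.002,0.162,0,0,-0.0015,-1],[0,0.002,0.162,0,0,-0.0015,-1],[0,0.002,0.162,0,0,-0.0015,-1]])

```text
time: 22.35
eef_pos: [414.8, 303.1, 180.7]
tool_rot: [0.001, 0.174, 0.985, -0.0]
contact_force: [-0.3, 0.0, -0.4]
finger_gap: 18.7
grip_force: 58.7
```

Run:
```python
from geo import *
s,p,R=cur();Rh=Rt(HY)[1];print(p,s["contact_force"],delta([463.4,284.9,179.3],Rh))
```

```text
[414.79281319 303.06704218 180.6694655 ] [-0.27501064  0.00721095 -0.36586824] [-0.0865 -0.0006  0.0024  0.      0.0009 -0.0011]
```

Request:
servo_tool(rows=[[-0.008,0,0.0005,0,0,-0.001,-1],[-0.018,0,0.001,0,0,-0.001,-1],[-0.028,0,0.001,0,0,-0.001,-1],[-0.038,0,0.001,0,0,-0.001,-1],[-0.048,0,0.001,0,0,-0.001,-1],[-0.058,0,0.001,0,0,-0.001,-1],[-0.068,0,0.001,0,0,-0.001,-1],[-0.078,0,0.001,0,0,-0.001,-1],[-0.085,0,0.001,0,0,-0.001,-1],[-0.085,0,0.001,0,0,-0.001,-1]])

```text
time: 23.6
eef_pos: [462.6, 285.2, 179.6]
tool_rot: [0.001, 0.174, 0.985, -0.0]
contact_force: [0.5, 0.1, -0.7]
finger_gap: 18.6
grip_force: 58.7
```

Run:
```python
from geo import *
s,p,R=cur();Rh=Rt(HY)[1];print(p,s["contact_force"],s["ft_torque"],delta([463.4,284.9,169.5],Rh))
```

```text
[462.64821603 285.19664621 179.56774375] [ 0.48221796  0.05343646 -0.73606381] [-0.02663014 -0.00900595  0.02851433] [-0.0013 -0.      0.0168 -0.0004  0.0006 -0.0004]
```

Request:
servo_tool(rows=[[-0.001,0,0.003,0,0,0,-1],[-0.001,0,0.006,0,0,0,-1],[-0.001,0,0.009,0,0,0,-1],[-0.001,0,0.012,0,0,0,-1],[-0.001,0,0.0145,0,0,0,-1],[-0.001,0,0.0165,0,0,0,-1],[-0.001,0,0.0172,0,0,0,-1],[-0.001,0,0.0172,0,0,0,-1],[-0.001,0,0.0172,0,0,0,-1],[-0.001,0,0.0172,0,0,0,-1]])

```text
time: 24.85
eef_pos: [463.4, 285.5, 169.8]
tool_rot: [0.001, 0.173, 0.985, 0.0]
contact_force: [0.4, 1.7, 5.2]
finger_gap: 18.4
grip_force: 59.5
```

Run:
```python
from geo import *
import cv2
s,p,R=cur();print(p,s["contact_force"],s["ft_torque"])
cv2.imwrite("side_20.png",cams.capture("side")[:,:,::-1])
# compare pusher lower half with the original picture
a=cv2.imread("side_raw.png").astype(np.float32);b=cv2.imread("side_20.png").astype(np.float32)
t=a[132:158,190:212];r=cv2.matchTemplate(b[120:170,178:224],t,cv2.TM_SQDIFF);print(cv2.minMaxLoc(r))
```

```text
[463.42056574 285.50715261 169.76596664] [0.36016733 1.65449087 5.1704449 ] [ 0.45338005 -0.13068615 -0.03364812]
(132691.0, 7398252.0, (12, 12), (24, 24))
```

The eye rests on the wire with 5 N up, and the foot is at its original pixel. I'll release and rise.

Request:
servo_tool(rows=[[0,0,0,0,0,0,-0.5],[0,0,0,0,0,0,-0.4],[0,0,0,0,0,0,-0.2],[0,0,0,0,0,0,0.2],[0,0,0,0,0,0,0.6],[0,0,0,0,0,0,1],[0,0,0,0,0,0,1],[0,0,0,0,0,0,1],[0,0,0,0,0,0,1],[0,0,0,0,0,0,1]])

```text
time: 26.15
eef_pos: [463.0, 285.1, 169.3]
tool_rot: [0.001, 0.173, 0.985, -0.0]
contact_force: [-0.5, 0.9, -0.5]
finger_gap: 85.8
grip_force: 0.0
```

Request:
servo_tool(rows=[[0,0,-0.01,0,0,0,1],[0,0,-0.025,0,0,0,1],[0,0,-0.045,0,0,0,1],[0,0,-0.07,0,0,0,1],[0,0,-0.1,0,0,0,1],[0,0,-0.13,0,0,0,1],[0,0,-0.16,0,0,0,1],[0,0,-0.19,0,0,0,1],[0,0,-0.22,0,0,0,1],[0,0,-0.23,0,0,0,1]])

```text
time: 27.4
eef_pos: [463.4, 285.5, 309.3]
tool_rot: [0.002, 0.173, 0.985, 0.0]
contact_force: [0.2, -0.0, 0.1]
finger_gap: 85.3
grip_force: 0.0
```

Run:
```python
from geo import *
import cv2
s,p,R=cur();print(p,s["contact_force"],s["finger_gap"])
for n in M: cv2.imwrite(f"{n}_21.png",cams.capture(n)[:,:,::-1])
a=cv2.imread("side_raw.png").astype(np.float32);b=cv2.imread("side_21.png").astype(np.float32)
for y0,y1 in((104,125),(132,158)):
    t=a[y0:y1,190:212];r=cv2.matchTemplate(b[y0-12:y1+12,178:224],t,cv2.TM_SQDIFF);print(cv2.minMaxLoc(r))
# press pose: fingers shut, vertical above leaf tab, tool y along the jig's y
mid=np.array([470,80,310.]); Rm=Rt((HY+JY)/2,0)[1]; Rl=Rt(JY,0)[1]
print(delta(mid,Rm)); print(delta(J(-8,0,200),Rl,mid,Rm),J(-8,0,200))
```

```text
[463.42646423 285.53299933 309.30086589] [ 0.20153163 -0.0041802   0.09648825] 85.2871634700067
(25481.0, 4495824.0, (12, 12), (24, 5))
(60250.0, 7299814.0, (12, 12), (24, 24))
[-1.276e-01 -3.179e-01 -2.700e-03 -3.000e-04  1.200e-03 -4.367e-01]
[ 0.0911 -0.313   0.1833  0.      0.     -0.4365] [ 516.82449839 -109.8808626   200.        ]
```

The pusher hangs exactly as before: both templates match with zero shift. Next I'll close the leaf with shut fingers.

Request:
servo_tool(rows=[[-0.014,-0.035,0,0,0,-0.048,1],[-0.028,-0.07,0,0,0,-0.097,1],[-0.042,-0.106,0,0,0,-0.145,0.5],[-0.057,-0.141,0,0,0,-0.194,0],[-0.071,-0.177,0,0,0,-0.242,-0.5],[-0.085,-0.212,0,0,0,-0.291,-1],[-0.099,-0.247,0,0,0,-0.34,-1],[-0.113,-0.282,0,0,0,-0.388,-1],[-0.128,-0.318,-0.003,0,0.001,-0.437,-1],[-0.128,-0.318,-0.003,0,0.001,-0.437,-1]], grip_force=20)

```text
time: 28.75
eef_pos: [469.6, 78.7, 308.8]
tool_rot: [-0.001, -0.258, 0.966, -0.0]
contact_force: [0.6, -0.6, -0.1]
finger_gap: 0.2
grip_force: 0.0
```

Run:
```python
from geo import *
s,p,R=cur();print(p,s["finger_gap"])
Rl=Rt(JY,0)[1];print(delta(J(6,0,165),Rl))
```

```text
[469.6458201   78.70492673 308.80629237] 0.20340079868204064
[ 0.0732 -0.2937  0.2399  0.0005 -0.0011 -0.4378]
```

Request:
servo_tool(rows=[[0.008,-0.033,0.01,0,0,-0.049,-1],[0.016,-0.065,0.03,0,0,-0.097,-1],[0.024,-0.098,0.055,0,0,-0.146,-1],[0.033,-0.131,0.08,0,0,-0.195,-1],[0.041,-0.163,0.11,0,0,-0.243,-1],[0.049,-0.196,0.14,0,0,-0.292,-1],[0.057,-0.228,0.17,0,0,-0.341,-1],[0.065,-0.261,0.2,0,0,-0.389,-1],[0.073,-0.294,0.23,0,-0.001,-0.438,-1],[0.073,-0.294,0.24,0,-0.001,-0.438,-1]])

```text
time: 30.0
eef_pos: [519.9, -94.9, 163.9]
tool_rot: [-0.0, -0.644, 0.765, 0.001]
contact_force: [-0.4, -0.4, 0.6]
finger_gap: 0.2
grip_force: 0.0
```

Run:
```python
from geo import *
s,p,R=cur();print(p,inj(p),s["contact_force"])
Rl=Rt(JY,0)[1]
for x,z in((6,130),(3,120),(0,110),(-6,95),(-10,80),(-13,70),(-14,62)):print(x,z,delta(J(x,0,z),Rl))
```

```text
[519.88779024 -94.93665856 163.92604555] [  7.24834769  -0.44820068 163.92604555] [-0.39343511 -0.35238968  0.5763648 ]
6 130 [0.0021 0.0006 0.0565 0.0011 0.0005 0.0004]
3 120 [0.0072 0.0006 0.0732 0.0011 0.0005 0.0004]
0 110 [0.0122 0.0006 0.0899 0.0011 0.0005 0.0004]
-6 95 [0.0222 0.0005 0.1149 0.0011 0.0005 0.0004]
-10 80 [0.0289 0.0005 0.1398 0.0011 0.0005 0.0004]
-13 70 [0.0339 0.0004 0.1565 0.0011 0.0005 0.0004]
-14 62 [0.0356 0.0004 0.1698 0.0011 0.0005 0.0004]
```

Request:
servo_tool(rows=[[0,0,0.015,0,0,0,-1],[0.001,0,0.03,0,0,0,-1],[0.002,0,0.043,0,0,0,-1],[0.003,0,0.055,0,0,0,-1],[0.005,0,0.066,0,0,0,-1],[0.007,0,0.075,0,0,0,-1],[0.009,0,0.082,0,0,0,-1],[0.012,0,0.09,0,0,0,-1],[0.015,0,0.098,0,0,0,-1],[0.018,0,0.105,0,0,0,-1]])

```text
time: 31.25
eef_pos: [518.5, -105.8, 102.2]
tool_rot: [0.0, -0.645, 0.764, 0.0]
contact_force: [-0.3, -0.1, 0.5]
finger_gap: 0.1
grip_force: 0.3
```

Run:
```python
from geo import *
s,p,R=cur();print(p,inj(p),s["contact_force"])
Rl=Rt(JY,0)[1]
for x,z in((-6,95),(-10,80),(-13,70),(-14,64)):print(x,z,delta(J(x,0,z),Rl))
```

```text
[ 518.49719348 -105.7727959   102.15853047] [ -3.665512    -0.94145348 102.15853047] [-0.25118177 -0.07239183  0.5461375 ]
-6 95 [0.0039 0.0016 0.0119 0.     0.0002 0.0018]
-10 80 [0.0106 0.0016 0.0369 0.     0.0002 0.0018]
-13 70 [0.0156 0.0016 0.0536 0.     0.0002 0.0018]
-14 64 [0.0172 0.0016 0.0636 0.     0.0002 0.0018]
```

Request:
servo_tool(rows=[[0.001,0.0005,0.005,0,0,0.001,-1],[0.003,0.001,0.011,0,0,0.001,-1],[0.005,0.0015,0.017,0,0,0.0015,-1],[0.007,0.0015,0.023,0,0,0.0015,-1],[0.009,0.0015,0.029,0,0,0.0015,-1],[0.011,0.0015,0.035,0,0,0.0015,-1],[0.012,0.0015,0.04,0,0,0.0015,-1],[0.013,0.0015,0.0455,0,0,0.0015,-1],[0.015,0.0015,0.0515,0,0,0.0015,-1],[0.0155,0.0015,0.0535,0,0,0.0015,-1]])

```text
time: 32.5
eef_pos: [515.9, -114.7, 70.1]
tool_rot: [0.0, -0.644, 0.765, 0.0]
contact_force: [-0.4, 0.7, -0.5]
finger_gap: -0.1
grip_force: 0.2
```

Run:
```python
from geo import *
import cv2
s,p,R=cur();print(p,inj(p),s["contact_force"])
b=cams.capture("top");cv2.imwrite("top_30.png",b[:,:,::-1]);a=cv2.imread("top_raw.png")[:,:,::-1]
h=[cv2.cvtColor(i.copy(),cv2.COLOR_RGB2HSV)[:,:,1].astype(int) for i in(a,b)]
for y in (0,):
  for i,n in zip(h,"ab"): print(n,[i[tuple(proj("top",J(x,0,40)).round().astype(int)[::-1])] for x in range(-50,80,5)])
```

```text
[ 515.89772888 -114.67418358   70.09309488] [-12.88128462   0.08881531  70.09309488] [-0.39795743  0.7269618  -0.53948713]
a [np.int64(24), np.int64(25), np.int64(25), np.int64(21), np.int64(15), np.int64(15), np.int64(30), np.int64(103), np.int64(94), np.int64(16), np.int64(9), np.int64(8), np.int64(8), np.int64(8), np.int64(8), np.int64(9), np.int64(10), np.int64(23), np.int64(89), np.int64(107), np.int64(122), np.int64(98), np.int64(53), np.int64(9), np.int64(8), np.int64(12)]
b [np.int64(33), np.int64(30), np.int64(32), np.int64(32), np.int64(32), np.int64(31), np.int64(33), np.int64(32), np.int64(34), np.int64(31), np.int64(32), np.int64(33), np.int64(30), np.int64(30), np.int64(27), np.int64(27), np.int64(28), np.int64(28), np.int64(24), np.int64(29), np.int64(8), np.int64(6), np.int64(6), np.int64(8), np.int64(8), np.int64(11)]
```

Run:
```python
from geo import *
import cv2
cv2.imwrite("side_30.png",cams.capture("side")[:,:,::-1])
a=cv2.imread("side_30.png")[170:290,180:300];b=cv2.imread("top_30.png")[150:270,200:320]
cv2.imwrite("pics/m8.png",cv2.resize(np.hstack([a,b]),(800,400),interpolation=cv2.INTER_CUBIC))
```

```text
(no output)
```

View pics/m8.png

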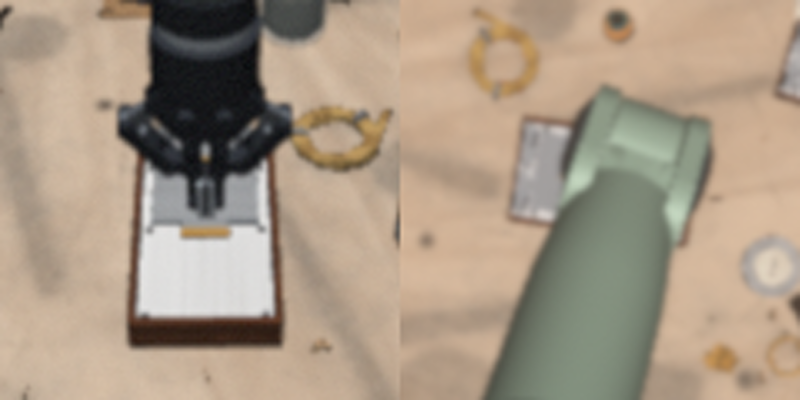

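The fingers are pressing the leaf, which is now nearly down, with its tab at side (205,232). I'll press the last millimetres gently.

Request:
servo_tool(rows=[[0,0,0.003,0,0,0,-1],[0.001,0,0.006,0,0,0,-1],[0.001,0,0.009,0,0,0,-1],[0.001,0,0.0115,0,0,0,-1],[0.001,0,0.0135,0,0,0,-1],[0.001,0,0.015,0,0,0,-1],[0.001,0,0.0155,0,0,0,-1],[0.001,0,0.016,0,0,0,-1],[0.001,0,0.016,0,0,0,-1],[0.001,0,0.016,0,0,0,-1]])

```text
time: 33.85
eef_pos: [516.0, -115.3, 61.0]
tool_rot: [0.0, -0.644, 0.765, -0.0]
contact_force: [-1.8, 0.2, 4.7]
finger_gap: 0.2
grip_force: 2.2
```

Request:
servo_tool(rows=[[0,0,0.0005,0,0,0,-1],[0,0,0.001,0,0,0,-1],[0,0,0.0015,0,0,0,-1],[0,0,0.002,0,0,0,-1],[0,0,0.002,0,0,0,-1],[0,0,0.002,0,0,0,-1],[0,0,0.002,0,0,0,-1],[0,0,0.002,0,0,0,-1],[0,0,0.002,0,0,0,-1],[0,0,0.002,0,0,0,-1]])

```text
time: 35.1
eef_pos: [516.1, -115.3, 60.8]
tool_rot: [0.0, -0.644, 0.765, -0.0]
contact_force: [-3.9, 1.2, 13.4]
finger_gap: 0.5
grip_force: 7.1
```

It is at the hard stop: 13 N with no further travel. I'll retract straight up.

Request:
servo_tool(rows=[[0,0,-0.005,0,0,0,-1],[0,0,-0.02,0,0,0,-1],[0,0,-0.05,0,0,0,-1],[0,0,-0.1,0,0,0,-1],[0,0,-0.16,0,0,0,-1],[0,0,-0.22,0,0,0,-1],[0,0,-0.28,0,0,0,-1],[0,0,-0.34,0,0,0,-1],[0,0,-0.4,0,0,0,-1],[0,0,-0.4,0,0,0,-1]])

```text
time: 36.35
eef_pos: [517.5, -115.8, 302.7]
tool_rot: [0.002, -0.644, 0.765, -0.002]
contact_force: [0.0, -0.6, -0.3]
finger_gap: -0.1
grip_force: 0.0
```

Run:
```python
from geo import *
import cv2
s,p,R=cur();print(p,s["contact_force"])
im=cams.capture("side");t=cams.capture("top");a=cv2.imread("side_raw.png")[:,:,::-1]
h=cv2.cvtColor(im,cv2.COLOR_RGB2HSV)[:,:,1].astype(int)
# brass of the tab: saturated pixels on the plate
u0,v0=proj("side",J(-29,0,47));w=h[int(v0)-12:int(v0)+13,int(u0)-14:int(u0)+15];ys,xs=np.where(w>90)
print("tab px",xs.mean()+int(u0)-14,ys.mean()+int(v0)-12,len(xs),"pred closed",[proj("side",J(84-r*np.cos(g),0,47+r*np.sin(g)-1)).round(1) for r,g in((113,0),(118,0),(113,.05),(118,.1))])
for nm,(x,y,W,H) in dict(pusher=(188,98,26,62),jar=(255,145,28,40),tin=(195,288,36,34),dropper=(295,215,22,32)).items():
    T=a[y:y+H,x:x+W];r=cv2.matchTemplate(im[y-6:y+H+6,x-6:x+W+6],T,cv2.TM_CCOEFF_NORMED);m=cv2.minMaxLoc(r);print(nm,m[3],round(m[1],3))
```

```text
[ 517.4822432  -115.82251317  302.72693303] [ 0.00896938 -0.56567335 -0.30950907]
tab px 241.25925925925927 242.48148148148147 27 pred closed [array([241.5, 241.4]), array([241.5, 242.9]), array([241.4, 239.8]), array([241.4, 239.4])]
pusher (6, 6) 0.794
jar (6, 6) 0.999
tin (6, 6) 0.999
dropper (6, 6) 0.999
```

The leaf is closed (tab at predicted row 242) and the jar, tin and dropper haven't moved. The pusher's score dropped, probably because the arm hides part of it, so I'll check that piece by piece.

Run:
```python
from geo import *
import cv2
im=cams.capture("side");a=cv2.imread("side_raw.png")[:,:,::-1]
d=np.abs(im.astype(int)-a).max(2)[94:164,186:216]
print(proj("side",cur()[1]));print((d>40).sum(1).tolist());print((d>40).sum(0).tolist())
for y0,y1 in((104,125),(132,158)):
    t=a[y0:y1,190:212];r=cv2.matchTemplate(im[y0-8:y1+8,182:220],t,cv2.TM_CCOEFF_NORMED);m=cv2.minMaxLoc(r);print(m[3],round(m[1],3))
```

```text
[240.53282982 151.49451851]
[0, 0, 0, 0, 0, 0, 0, 0, 0, 0, 0, 0, 0, 0, 0, 0, 0, 1, 5, 6, 7, 7, 7, 7, 7, 7, 8, 7, 7, 6, 5, 4, 3, 2, 1, 0, 0, 0, 0, 0, 0, 0, 0, 0, 0, 0, 0, 0, 0, 0, 0, 0, 0, 0, 0, 0, 2, 0, 0, 0, 0, 0, 0, 0, 0, 0, 0, 0, 0, 0]
[0, 0, 0, 0, 0, 0, 0, 0, 0, 0, 0, 0, 0, 0, 0, 0, 0, 0, 1, 1, 0, 0, 1, 9, 11, 13, 14, 15, 16, 18]
(7, 8) 0.724
(8, 8) 0.98
```

The only change is the gripper at the crop's right edge, and the pusher is unchanged. I'll hand the job in.

```bash
python3 -c "
from station import order
print(order.close_job())"
```

```text
the job is handed in; nothing more can be done
None
```

The job is handed in at about 36 s: the bead is in the seat, the pusher is back on its hook, the leaf is folded fully down, and the jar, tin and dropper bottle did not move.

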